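# Close up a battery box and tighten its clamp nut by hand, then with a wrench

## Robot

A 6-joint arm with a two-finger parallel gripper is mounted at the origin on the work surface. World frame = base frame: x ahead of the robot, y to its left, z up, the work surface at z = 0. Lengths are in m, angles in rad, forces in N, time in s.
With the tool pointing down it reaches from about 0.275 to 0.875 m from the base axis. Payload 12.5 kg.
Tool frame: the origin (TCP) lies on the centre line of the jaws, within the pads' length; the fingertips stand r.finger_overhang ahead of it and the grasp point (between the pads) lies 3 mm ahead of it (r.finger_overhang is the distance from the TCP to the fingertips, in m); z points along the fingers, y is the line along which they close (so a half turn about z gives the same grasp; the last joint's range is limited). The gripper opens to 85 mm and grips with 20 to 120 N. Pads are 22 mm wide; open, the fingers measure 114 mm over their backs; the gripper's body (76 mm by 85 mm) begins 54 mm behind the grasp point. The pads swing forward as they close: fully open they stand 13 mm farther back than shut.
Start: joints at [-1.404, 0.351, 1.652, -0, 1.139, -0.085], TCP at [0.137, -0.533, 0.253] pointing down, gripper open.
Joint ranges: [-2.75, 2.75], [-0.79, 2.1], [0.01, 2.65], [-1.57, 4.71], [0.07, 3.14], [-2.87, 2.87]. Speed limits (rad/s): [2.22, 2.22, 2.79, 3.14, 3.14, 3.14].

## Interface

Orientations are given as a unit quaternion [x, y, z, w].
In Python, from cell import r, optics gives the robot as it stands. The module is installed in compiled form; this text tells all that it offers. Calls block until the motion is done:
- r.move_to(position, orientation): joint-space move of the TCP to a pose.
- r.move_linear(position, rot=None, vel=0.15): straight line of the TCP; rot=None keeps the orientation; vel is the mean speed in m/s.
- r.set_joints(angles): joint-space move.
- r.set_gripper(opening, squeeze=None): opening from 0.0 (shut) to 1.0 (fully open); squeeze is the grip in N (None keeps the last); returns when the fingers have stopped.
- r.sleep(seconds).
- r.inverse_kinematics(position, orientation): joint angles nearest the present ones, or None.
- optics.get_image(name): name is "scene" or "top" or "wrist"; returns a dict with "pixels" (480x640x3 uint8, red, green, blue), "depth" (480x640 float32, m along the optical axis (not along the pixel's ray), 0 where there is no reading), "fx", "fy", "cx", "cy" (pixels), "camera_from_world" (4x4, takes a point from world to camera coordinates); the wrist camera has in their place "mount" (4x4, takes a point from camera to tool coordinates, whose origin is the TCP and whose axes are the flange's). Camera axes: x right, y down, z forward; pixel columns grow to the right and rows downward; lengths in m; the calibration is good to about 2 mm. A picture is of the moment at which its call begins: read the wrist's pose just before it.
A pose or a line that the arm cannot do raises r.PlanningError and nothing moves.
- r.hand_in(): hands the job in; it is judged then, once.
Readings, each from a call of its own:
- r.current_t(): time.
- r.current_q(): joint angles.
- r.current_qvel(): joint speeds.
- r.current_effort(): joint torques, N m.
- r.current_tool_pos(): TCP position.
- r.current_ee_rot(): TCP orientation.
- r.current_contact_force(): force on the tool from outside, world axes, zero at the start.
- r.current_torque(): the same for the moment, N m.
- r.current_opening(): opening from 0.0 (shut) to 1.0 (fully open).
- r.current_finger_force(): force on a finger pad.
Only numpy, scipy, OpenCV 4.12 (cv2) and the standard library are available. Lean on these libraries where they do the work, as an engineer would, in place of code of your own. Each camera call takes 0.05 s, during which the arm holds its last target. There are 200 camera calls.

## Task

Slide the blue cover of the battery box fully home over the two cells, then take the brass hex nut in the gripper itself and turn it clockwise until its white pointer stands in the yellow band, and let go. Now pick up the red-handled wrench and, with the wrench only, tighten the nut on until the pointer stands in the green band and not past it. Finally take the wrench off and lay it gently down flat on the table, clear of the box, leaving everything else on the table where it was.

Things in the scene. Friction and masses are not known exactly. Their poses are not given: they have to be found in the camera images.
- battery_box: Low aluminium box, fixed to the table, 130 mm (its x) by 280 mm (its y) by 50 mm high; origin at the centre of its underside, z up. Its flat deck is 50 mm above the table. A well with two battery cells lies at y = -20 to 40 mm; a blue cover slides along y over it; a brass clamp nut stands at x = 0, y = -75 mm.
- cover (a joint): Slide of the blue cover, m: 0 = fully home over the well (mechanical stop), up to 0.085 = open, shifted along the box's +y. The cover is 104 mm (x) by 80 mm (y) by 6 mm thick, its top 56.5 mm above the table; about 2 N of friction.
- cover_grip (a point): Centre of the top face of the white upright grip bar on the cover: bar 60 mm along the box's x, 12 mm thick along y, 22 mm tall (from 56 to 78 mm above the table). It moves with the cover; at cover = 0 it lies at y = 25 mm in the box frame.
- nut_axis (a point): Point on the deck (50 mm above the table) on the vertical axis of the nut; fixed in the box, axes as the box.
- nut (a joint): Turn of the nut, rad, growing clockwise seen from above. White pointer's direction in the box frame (angle from its x towards its y) = 0.55 - value. Starts between 0 and 0.5. Middle of the yellow band: 1.30; of the green band: 2.10; each band reaches 0.17 to either side. The nut stays where it is left (0.3 N m of friction) and does not rise or sink.
- hexnut: The brass nut; turns with joint nut. Origin on its axis at deck height, z up. Hexagon 36 mm across flats (41.6 across corners), 64 to 94 mm above the table; the flats' normals lie along its own x axis and every 60 degrees from it (its x axis stands at angle -value in the box frame). Below: a round flange, 60 mm diameter, 58 to 64 mm above the table.
- nut_top (a point): Centre of the top face of the hexagon (94 mm above the table); turns with the nut. The stud ends 3 mm above it. The white pointer tab sticks out of the flange to 45 mm from the axis, 64.5 mm above the table.
- yellow_band (a point): Middle of the yellow painted band on the black dial plate on the deck, 50 mm from the nut's axis (hand-tight mark).
- green_band (a point): Middle of the green painted band on the black dial plate on the deck, 50 mm from the nut's axis (fully tight mark).
- wrench: Loose open-ended wrench, 215 mm long, 14 mm thick, about 0.4 kg: steel head, red handle. Origin on the underside at the centre of the jaws, where the nut's axis belongs; x out of the mouth, handle towards -x, z up. Jaw gap 40 mm along y, flared at the tips (x = 20 mm); throat at x = -24 mm; head 70 mm wide, its neck ends at x = -56 mm. Handle 20 mm wide, to x = -178 mm.
- wrench_grip (a point): Grip point in the handle near the wrench's centre of mass: wrench frame x = -85 mm, y = 0, z = 7 mm (mid-thickness); axes as the wrench.
- amber_bottle: Bystander: amber glass bottle, 44 mm diameter, 100 mm tall; origin under its centre.
- tin_mug: Bystander: steel mug, 76 mm diameter, 80 mm tall, with a handle; origin under its centre.
- specimen_jar: Bystander: green glass jar with a brass lid, 60 mm diameter, 70 mm tall; origin under its centre.
- bead_dish: Bystander: white dish of red and yellow beads, 84 mm diameter, 18 mm tall; origin under its centre.
- goggles: Bystander: pair of steel goggles, 124 by 52 mm, 43 mm tall; origin under the bridge, x along the pair.
- notebook: Bystander: brown leather notebook, 150 by 100 by 22 mm; origin under its centre.
- steel_ring: Bystander: flat steel ring, 64 mm diameter, 9 mm thick; origin under its centre.
Things that resemble listed ones, but are neither listed nor needed, are in the scene too. There is more than one size of the wrench; the one meant has the size given above.

How it is judged:
On the way, in this order (a step that is already met when the one before it is completed fails the run):
1. the cover is slid fully home (within 4 mm of its stop) (value of joint cover below 0.004 m), for 0.2 s.
2. the nut is turned by the fingers until its pointer is in the yellow band (nut 1.13 to 1.47), and let go (value of joint cover below 0.004 m and value of joint nut between 1.13 and 1.47 rad and contact force between the fingers and hexnut below 0.5 N), for 0.2 s.
3. the wrench, bearing on the nut, brings the pointer into the green band (nut 1.93 to 2.27) (value of joint cover below 0.004 m and value of joint nut between 1.93 and 2.27 rad and contact force between wrench and hexnut above 0.5 N).
At the end, for the whole second after the job is handed in: The cover is within 4 mm of its stop, the nut's pointer is in the green band (nut 1.93 to 2.27 rad), and the wrench lies flat on the table (origin below 8 mm, tilt under 0.1 rad), at rest and not touching the box (value of joint cover below 0.004 m and value of joint nut between 1.93 and 2.27 rad and height (world z) of wrench below 0.008 m and angle between wrench's own z axis and vertical below 0.1 rad and linear speed of wrench below 0.02 m/s and contact force between wrench and battery_box below 0.05 N).
It fails at once if the fingers push on the nut (over 4 N) once its pointer is past the yellow band (nut above 1.55) (value of joint nut above 1.55 rad and contact force between the fingers and hexnut above 4 N).
It fails at once if the wrench pushes on the nut (over 4 N) before its pointer is in the yellow band (nut below 1.05) (value of joint nut below 1.05 rad and contact force between wrench and hexnut above 4 N).
It fails at once if the nut is overtightened, its pointer past the green band (nut above 2.35) (value of joint nut above 2.35 rad).
It fails at once if the wrench is dropped from more than about 5 cm (linear speed of wrench above 1 m/s and contact force between the fingers and wrench below 0.1 N).
It fails at once if a bystander is moved more than 30 mm (distance of any of amber_bottle, tin_mug, specimen_jar, bead_dish, goggles, notebook, steel_ring from where it was at the start of the episode above 0.03 m).
It also fails if it takes over 67 s, if anything falls off the work surface, if the arm or the gripper's body presses on something with over 40 N, if the wrist force passes 120 N, or if a joint passes its speed limit or range.

## Working session

There is one attempt and no reset: what is moved stays moved. The work goes in short steps, each a Python script; the robot and the scene stay as the last script left them, time stands still between calls to the robot, and variables do not carry over. Pictures are saved under pics/ and viewed, at most 11 in all, crops included, and the job is handed in when it is done.

```bash
mkdir -p pics
cat > h.py <<'E'
import numpy as np, cv2
from cell import r, optics
from scipy.spatial.transform import Rotation as R
def snap(n):
    im=optics.get_image(n); np.savez(f'{n}.npz',**im); return im
def save(im,fn,crop=None,k=1):
    p=im['pixels'][:,:,::-1]
    if crop: p=p[crop[1]:crop[3],crop[0]:crop[2]]
    cv2.imwrite('pics/'+fn,cv2.resize(p,None,fx=k,fy=k,interpolation=cv2.INTER_CUBIC))
def world(im,u,v,z=None):
    """pixel->world; by depth, or by intersecting plane z"""
    d=np.array([(u-im['cx'])/im['fx'],(v-im['cy'])/im['fy'],1.])
    T=np.linalg.inv(im['camera_from_world'])
    if z is None: return T[:3,:3]@(d*im['depth'][int(v),int(u)])+T[:3,3]
    w=T[:3,:3]@d; return T[:3,3]+w*(z-T[2,3])/w[2]
def down(yaw):
    """tool pointing down, closing line (tool y) at angle yaw in world"""
    c,s=np.cos(yaw),np.sin(yaw)
    return R.from_matrix(np.array([[s,c,0],[-c,s,0],[0,0,-1]])).as_quat()
E
python3 - <<'E'
from h import *
for n in('top','scene'):
    im=snap(n); save(im,n+'1.png',k=1.25)
    print(n,np.linalg.inv(im['camera_from_world'])[:3,3],im['fx'])
print(r.finger_overhang,r.current_t(),r.current_ee_rot(),R.from_quat(r.current_ee_rot()).as_matrix())
E
```

```text
top [ 0.33770414 -0.01056099  1.19195987] 491.0205154798228
scene [1.03096167 0.03068561 0.99909945] 440.4977060188477
0.022 0.1 [ 9.92085588e-01  1.25562504e-01 -1.58412908e-05 -4.93574398e-04] [[ 9.68468114e-01  2.49137486e-01 -1.55380708e-04]
 [ 2.49137518e-01 -9.68467628e-01  9.75357950e-04]
 [ 9.25170427e-05 -9.83314239e-04 -9.99999512e-01]]
```

View pics/top1.png

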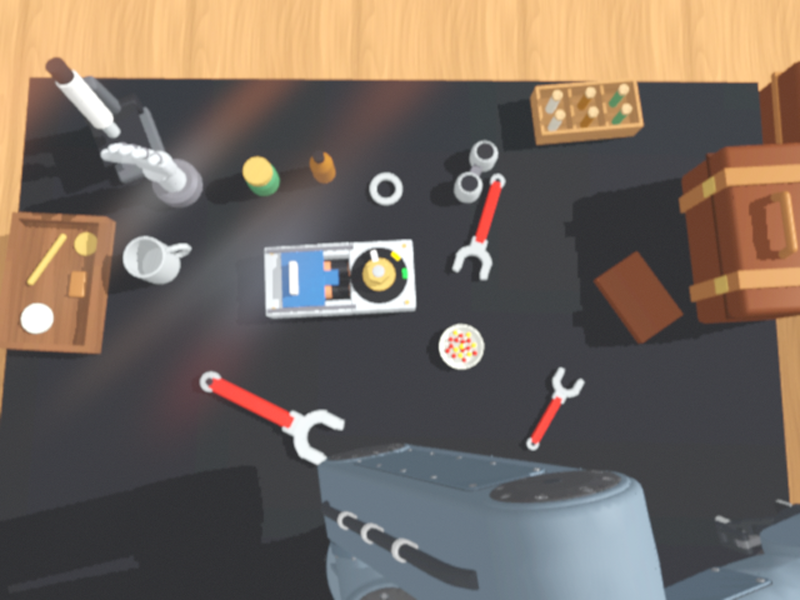

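View pics/scene1.png

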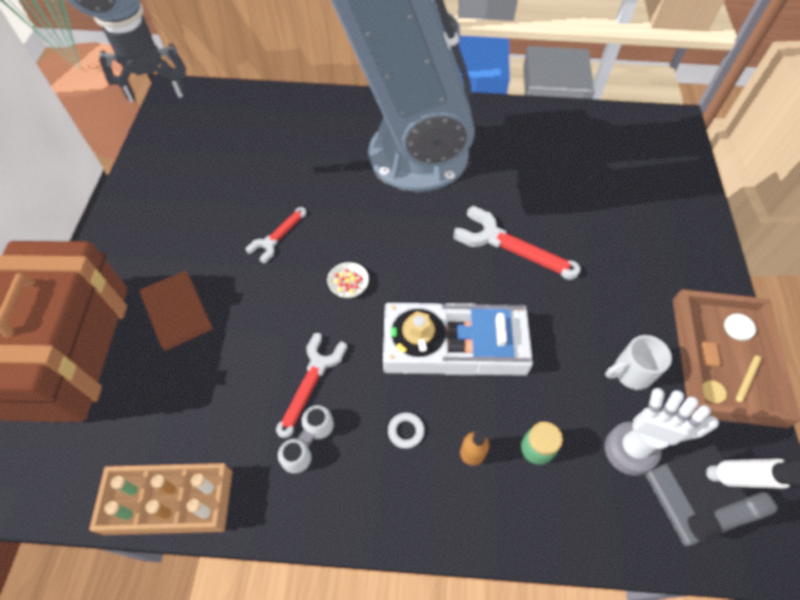

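Top view (800x600): box at (265–415, 240–318) with the nut at (379,272), the cover grip at (294,278), and three wrenches: end/head at (208,380)/(318,437), (498,181)/(473,262) and (532,444)/(568,383).

Run:
```python
from h import *
im=dict(np.load('top.npz')); 
for nm,u,v,z in [('L end',204,377,.014),('L tipa',343,424,.014),('L tipb',323,462,.014),('M end',500,176,.014),('M tipa',456,269,.014),('M tipb',488,277,.014),('S end',530,447,.014),('S tipa',562,370,.014),('S tipb',582,382,.014),
 ('boxNW',265,247,.05),('boxSW',268,318,.05),('boxSE',415,311,.05),('boxNE',412,240,.05),('nuttop',379,271,.095),('grip',294,278,.078),('yel',396,256,.052),('grn',405,273,.052),('gog1',484,155,.04),('gog2',468,187,.04),('dish',461,346,.018),('ring',386,189,.009)]:
    print(nm,world(im,u/1.25,v/1.25,z)[:2].round(4))
save(im,'topc1.png',(200,180,345,265),5.5)
save(im,'topc2.png',(350,100,440,240),4.2)
```

```text
L end [0.3395 0.3609]
L tipa [0.2523 0.0959]
L tipb [0.1825 0.1322]
M end [ 0.7377 -0.2086]
M tipa [ 0.5495 -0.1195]
M tipb [ 0.534  -0.1817]
S end [ 0.2105 -0.256 ]
S tipa [ 0.3545 -0.3207]
S tipb [ 0.3319 -0.3582]
boxNW [0.5838 0.2453]
boxSW [0.4488 0.2354]
boxSE [ 0.463  -0.0387]
boxNE [ 0.5986 -0.0329]
nuttop [0.5307 0.0277]
grip [0.52   0.1841]
yel [ 0.5672 -0.0027]
grn [ 0.5346 -0.0198]
gog1 [ 0.7712 -0.1737]
gog2 [ 0.7064 -0.1417]
dish [ 0.3995 -0.1275]
ring [0.7113 0.0181]
```

View pics/topc1.png

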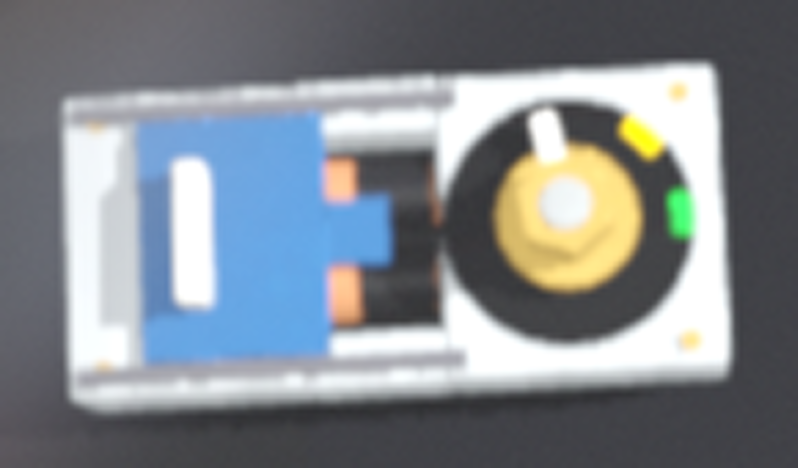

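View pics/topc2.png

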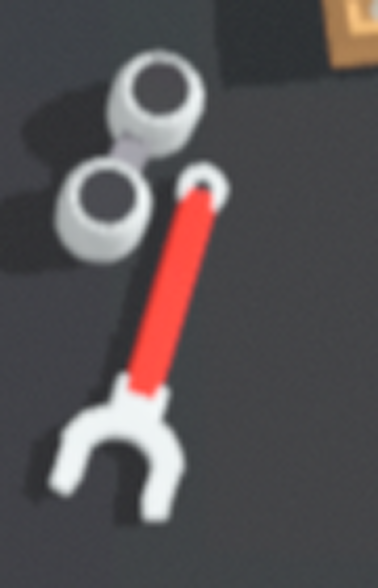

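Crops: stud (567,202), dial centre about (569,221), pointer tip (545,112), yellow (641,138), green (681,213). The mid-size wrench is about 204 mm long and is the one wanted. Next I'll look closer with the wrist camera.

```bash
cat >> h.py <<'E'
def wsnap(fn=None,k=1.25):
    p=np.array(r.current_tool_pos()); M=R.from_quat(r.current_ee_rot()).as_matrix()
    im=optics.get_image('wrist'); T=np.eye(4);T[:3,:3]=M;T[:3,3]=p
    im['camera_from_world']=np.linalg.inv(T@im['mount']); np.savez(fn+'.npz',**im); save(im,fn+'.png',k=k); return im
E
python3 - <<'E'
from h import *
r.move_to([0.523,0.085,0.36],down(np.radians(93-180))); print(r.current_t(),r.current_q())
im=wsnap('w1'); print(im['mount'].round(3),im['fx'])
E
```

```text
Traceback (most recent call last):
  File "h.py", line 19, in down
    return R.from_matrix(np.array([[s,c,0],[-c,s,0],[0,0,-1]])).as_quat()
           ~~~~~~~~~~~~~^^^^^^^^^^^^^^^^^^^^^^^^^^^^^^^^^^^^^^^
  File "scipy/spatial/transform/_rotation.pyx", line 1143, in scipy.spatial.transform._rotation.Rotation.from_matrix
ValueError: Non-positive determinant (left-handed or null coordinate frame) in rotation matrix 0: [[-0.99862953  0.05233596  0.        ]
 [-0.05233596 -0.99862953  0.        ]
 [ 0.          0.         -1.        ]].
```

```bash
sed -i 's/\[\[s,c,0\],\[-c,s,0\]/[[-s,c,0],[c,s,0]/' h.py
python3 - <<'E'
from h import *
r.move_to([0.523,0.085,0.36],down(np.radians(93-180))); print(r.current_t(),r.current_q())
im=wsnap('w1'); print(im['mount'].round(3),im['fx'])
E
```

```text
2.7 [ 7.22087109e-02  2.23820333e-01  1.55699937e+00 -1.17308452e-04
  1.36101731e+00  1.59137723e+00]
[[-0.    -0.963 -0.27   0.07 ]
 [ 1.    -0.    -0.     0.   ]
 [ 0.    -0.27   0.963 -0.121]
 [ 0.     0.     0.     1.   ]] 376.6014815764734
```

View pics/w1.png

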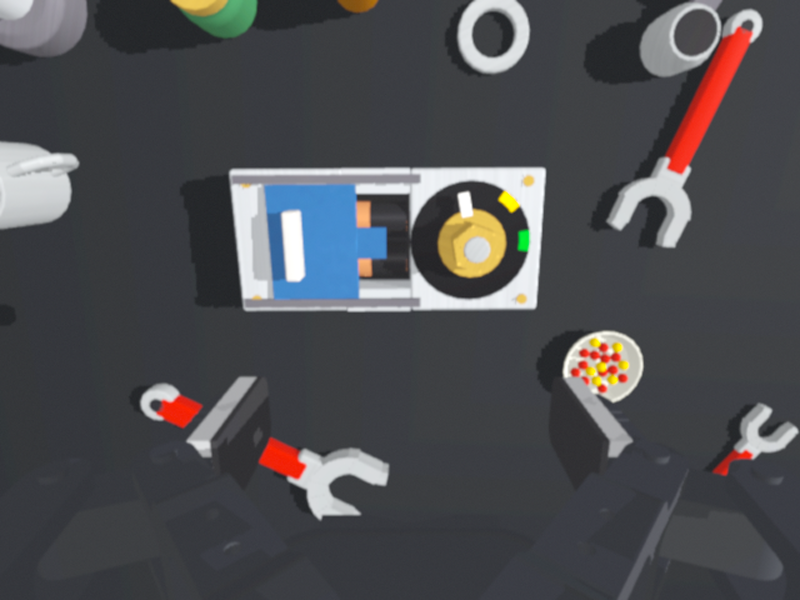

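The wrist view (800x600) shows the dial centre at (469.5,239), stud top (478,250), yellow (509,201), green (524,240), pointer (464,193), grip bar (291,245), and the mid wrench with its ring end at (745,24) and tips at (618,222) and (668,244).

Run:
```python
from h import *
im=dict(np.load('w1.npz')); P={}
for nm,u,v,z in [('NW',231,170,.05),('SW',244,309,.05),('SE',537,308,.05),('NE',545,168,.05),('dial',469.5,239,.051),('flange',472,242,.064),('stud',478,250,.097),('grip',291,245,.078),('yel',509,201,.051),('grn',524,240,.051),('ptr',464,193,.0645),('ptrin',467.5,216,.0645),('Wend',745,24,.014),('tipa',618,222,.014),('tipb',668,244,.014),('outA',614,199,.014),('outB',690,215,.014),('h1',745,33,.014),('h2',677,166,.014)]:
    P[nm]=world(im,u/1.25,v/1.25,z)[:2]; print(nm,P[nm].round(4))
a=lambda d:np.degrees(np.arctan2(d[1],d[0]))
print('yaw',a(P['NW']-P['SW']),a(P['NE']-P['SE']),a(P['NW']-P['NE'])-90,a(P['SW']-P['SE'])-90)
c=P['dial']
for k in('yel','grn','ptr','ptrin'):print(k,a(P[k]-c),np.linalg.norm(P[k]-c))
print('handle',a(P['h1']-P['h2']))
# red handle segmentation
hsv=cv2.cvtColor(im['pixels'],cv2.COLOR_RGB2HSV); m=((hsv[...,0]<6)|(hsv[...,0]>174))&(hsv[...,1]>170)&(hsv[...,2]>90)
m[:, :515]=0; m[150:]=0
v,u=np.nonzero(m); W=np.array([world(im,x,y,.012)[:2] for x,y in zip(u,v)]); q=W.mean(0)
w,V=np.linalg.eigh(np.cov((W-q).T)); ax=V[:,1]; t=(W-q)@ax; print(len(W),'centroid',q,'axis',a(ax),'len',t.min(),t.max(), 'width',np.ptp((W-q)@V[:,0]))
```

```text
NW [0.5851 0.2445]
SW [0.4576 0.2386]
SE [ 0.473  -0.0403]
NE [ 0.601  -0.0314]
dial [0.5354 0.0297]
flange [0.5346 0.029 ]
stud [0.5329 0.0282]
grip [0.526 0.186]
yel [ 0.5711 -0.0026]
grn [ 0.5371 -0.0201]
ptr [0.5765 0.0397]
ptrin [0.5571 0.035 ]
Wend [ 0.7323 -0.2018]
tipa [ 0.5546 -0.1195]
tipb [ 0.5357 -0.1728]
outA [ 0.5764 -0.1118]
outB [ 0.565  -0.1886]
h1 [ 0.7253 -0.2035]
h2 [ 0.6099 -0.1665]
yaw 2.652779088291562 4.000553471689146 3.2946859690834884 3.1525474648790635
yel -42.174930561777664 0.048151850708452716
grn -88.10512513261752 0.04982629395941952
ptr 13.622750372438793 0.0422813154479178
ptrin 13.675516839907498 0.022368897248907737
handle -17.797603583865573
2414 centroid [ 0.66952859 -0.18273272] axis 162.839410254495 len -0.06258441075185395 0.0656577368400734 width 0.024688205822782944
```

Run:
```python
from h import *
q=down(np.radians(-86.9)); yb=np.array([-np.sin(np.radians(3.1)),np.cos(np.radians(3.1)),0])
r.set_gripper(0.6,30)
g=np.array([0.526,0.186,0.0])
r.move_to(g+[0,0,.14],q); r.move_linear(g+[0,0,.086],vel=.1); r.set_gripper(0,30)
print('grip',r.current_opening(),r.current_finger_force(),r.current_t(),r.current_contact_force())
p=np.array(r.current_tool_pos()); f0=np.array(r.current_contact_force())
r.move_linear(p-yb*.05,vel=.06)
for i in range(12):
    f=np.array(r.current_contact_force()); print(r.current_tool_pos(),f.round(1))
    if (f-f0)@yb>9: break
    r.move_linear(p-yb*(.05+.002*(i+1)),vel=.03)
r.set_gripper(0.6); print(r.current_contact_force())
p=np.array(r.current_tool_pos()); r.move_linear(p+[0,0,.06],vel=.15)
c=np.array([0.533,0.0283,0]); r.set_gripper(0.85)
print(r.current_t())
im=snap('top'); save(im,'t2.png',(200,180,345,265),5)
```

```text
grip 0.13010592828698567 33.5179603099823 5.2667 [-1.34567711  0.21122763  6.96749018]
[0.52911995 0.13600897 0.08659981] [ 1.2 -2.   3.3]
[0.52921942 0.13427984 0.08662429] [1.3 0.3 3.1]
[0.52934237 0.13216918 0.08663303] [2.5 0.6 2.1]
[0.52942965 0.13000704 0.08660899] [ 3.  -0.1  1.3]
[0.52946573 0.12929457 0.08661108] [ 1.5 11.5  0.7]
[-0.09596067 -0.28552053 -0.85830661]
8.6083
```

Run:
```python
from h import *
r.move_to([0.47,0.0283,0.22],down(np.radians(43.2))); im=wsnap('w2'); print(r.current_t(),r.current_q())
```

```text
10.8167 [-3.86362627e-02  2.49074243e-01  1.88481108e+00  1.75467122e-05
  1.00776899e+00 -7.92214655e-01]
```

View pics/w2.png

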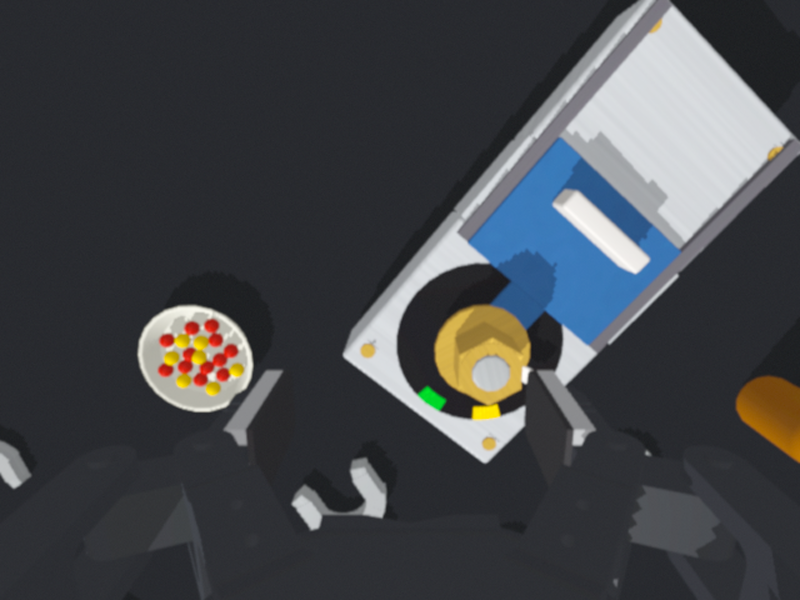

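The cover is home. In this view the stud top is at (491,373), the hex's side flats are vertical in the image (matching the tool's closing line), and the flange is centred near (483,352).

Run:
```python
from h import *
im=dict(np.load('w2.npz'))
for nm,u,v,z in [('stud',491,373,.097),('dial',480,341,.051),('flange',483,352,.064),('hexL',457,372,.094),('hexR',529,372,.094),('yel',486,412,.051),('grn',432,398,.051)]: print(nm,world(im,u/1.25,v/1.25,z)[:2].round(4))
```

```text
stud [0.5328 0.0296]
dial [0.5317 0.0314]
flange [0.5335 0.0296]
hexL [0.5196 0.0163]
hexR [0.5494 0.0442]
yel [ 0.5714 -0.002 ]
grn [ 0.5372 -0.0196]
```

Run:
```python
from h import *
q=down(np.radians(43.2)); c=np.array([0.533,0.0293,0])
r.move_linear(c+[0,0,.16],q,vel=.15); r.move_linear(c+[0,0,.094],vel=.08)
print(r.current_contact_force()); r.set_gripper(0,35)
print('grip',r.current_opening(),r.current_finger_force(),np.round(r.current_contact_force(),1),r.current_torque())
j=np.array(r.current_q()); 
for k in (.35,.7,1.0):
    t=j.copy(); t[5]+=np.radians(54.6)*k; r.set_joints(t)
    print(np.round(r.current_contact_force(),1),np.round(r.current_torque(),2))
M=R.from_quat(r.current_ee_rot()).as_matrix(); print('yaw',np.degrees(np.arctan2(M[1,1],M[0,1])))
r.set_gripper(0.7); r.sleep(.3); print(r.current_finger_force(),r.current_tool_pos())
r.move_linear(c+[0,0,.19],vel=.15); r.move_linear([.47,.0293,.22],vel=.2)
wsnap('w3'); print(r.current_t())
```

```text
[-0.09051329  0.10067128 -0.49442186]
grip 0.41142019127490276 35.90022056738235 [-4.5 -4.6  7.8] [-0.72634091  0.84602034 -0.09824195]
[-3.2 -4.1  2.4] [-0.44  0.39 -0.3 ]
[-4.7 -4.7  5.1] [-0.59  0.64 -0.3 ]
[-7.5 -3.3  5.7] [-0.69  0.88 -0.28]
yaw -11.228434145005107
0.0 [0.53261881 0.02883692 0.09449854]
16.1417
```

View pics/w3.png

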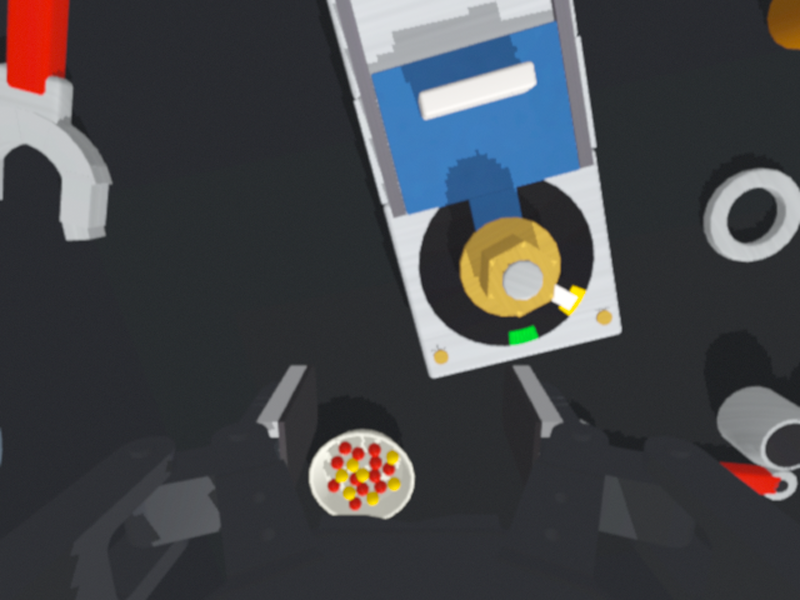

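Pointer sits in the yellow band at (568,297). On to the wrench.

Run:
```python
from h import *
r.set_gripper(0.6)
q=down(np.radians(72.8)); r.move_to([0.60,-0.162,0.26],q); im=wsnap('w4')
hsv=cv2.cvtColor(im['pixels'],cv2.COLOR_RGB2HSV); m=((hsv[...,0]<6)|(hsv[...,0]>174))&(hsv[...,1]>170)&(hsv[...,2]>90)
n,l,s,_=cv2.connectedComponentsWithStats(m.astype('uint8')); k=1+s[1:,4].argmax(); print(s[1:].tolist())
v,u=np.nonzero(l==k); W=np.array([world(im,x,y,.0135)[:2] for x,y in zip(u,v)]); c=W.mean(0)
w,V=np.linalg.eigh(np.cov((W-c).T)); ax=V[:,1]*np.sign(V[0,1]); t=(W-c)@ax
print(c,np.degrees(np.arctan2(ax[1],ax[0])),t.min(),t.max(),np.ptp((W-c)@V[:,0]),r.current_t(),r.current_q())
```

```text
[[283, 0, 5, 1, 5], [300, 0, 11, 8, 69], [315, 214, 21, 117, 2241]]
[ 0.66395158 -0.18342545] -17.10007593694376 -0.060846617016193406 0.06696833783454482 0.020475208561898627 18.0 [-3.38005377e-01  4.74705920e-01  1.44843065e+00  4.41012062e-05
  1.21867150e+00 -1.60834236e+00]
```

View pics/w4.png

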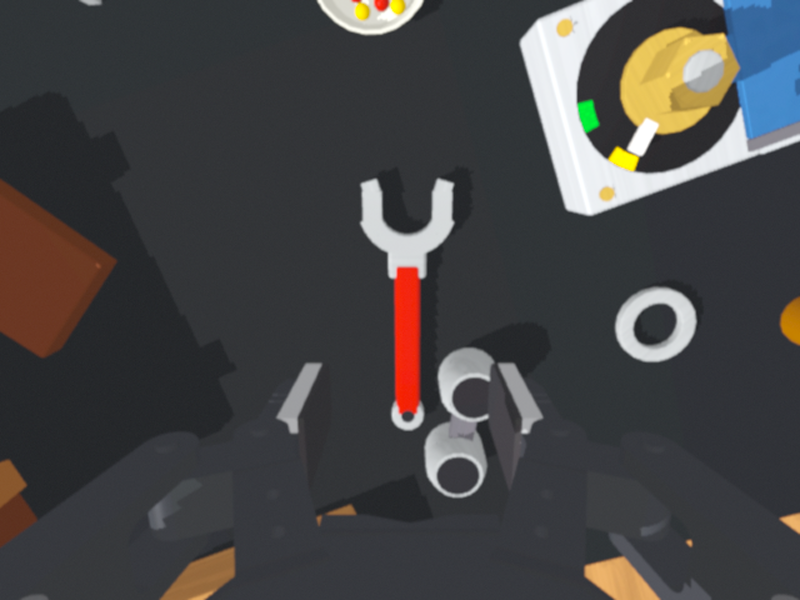

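The view shows the wrench with tips at (371,181)/(445,181), throat about (408,235), and neck end at (407,267). Its handle is aligned with the tool.

Run:
```python
from h import *
im=dict(np.load('w4.npz')); a=np.radians(-17.1); h=np.array([np.cos(a),np.sin(a)]); n=np.array([-h[1],h[0]])
for nm,u,v,x in [('tips',408,181,20),('throat',408,235,-24),('neck',407,267,-56),('ring',408,430,-195)]:
    w=world(im,u/1.25,v/1.25,.0135)[:2]; print(nm,w.round(4),'origin est',(w+h*x/1e3).round(4))
w=world(im,371/1.25,181/1.25,.0135)-world(im,445/1.25,181/1.25,.0135);print(np.linalg.norm(w))
```

```text
tips [ 0.5427 -0.1447] origin est [ 0.5618 -0.1506]
throat [ 0.5816 -0.1568] origin est [ 0.5586 -0.1497]
neck [ 0.6055 -0.1651] origin est [ 0.552  -0.1486]
ring [ 0.7444 -0.2075] origin est [ 0.558  -0.1501]
0.055885402689884456
```

Run:
```python
from h import *
q=down(np.radians(72.9)); g=np.array([0.6392,-0.175,0])
r.set_gripper(0.5); r.move_linear(g+[0,0,.1],q,vel=.2); r.move_linear(g+[0,0,.026],vel=.08)
r.set_gripper(0,60); print('grip',r.current_opening(),r.current_finger_force(),np.round(r.current_contact_force(),1))
r.move_linear(g+[0,0,.16],vel=.12); print(np.round(r.current_contact_force(),1),r.current_opening())
c=np.array([0.5325,0.0290,0]); a=np.radians(-101.2); h=np.array([np.cos(a),np.sin(a),0])
q=down(np.radians(-11.2))
p=c+h*(.085+.055); r.move_to(p+[0,0,.16],q); r.move_linear(p+[0,0,.099],vel=.12)
print(r.current_tool_pos(),r.current_t(),r.current_q()); wsnap('w5')
```

```text
grip 0.2087110134451898 59.657578468322754 [-2.  -0.8  5.7]
[ 0.4  0.1 -4.8] 0.21092601486505366
[ 0.50574761 -0.10846747  0.0994195 ] 23.9083 [-3.01303103e-01  5.10501259e-01  1.85716577e+00  4.15151598e-05
  7.73269310e-01 -1.05997954e-01]
```

View pics/w5.png

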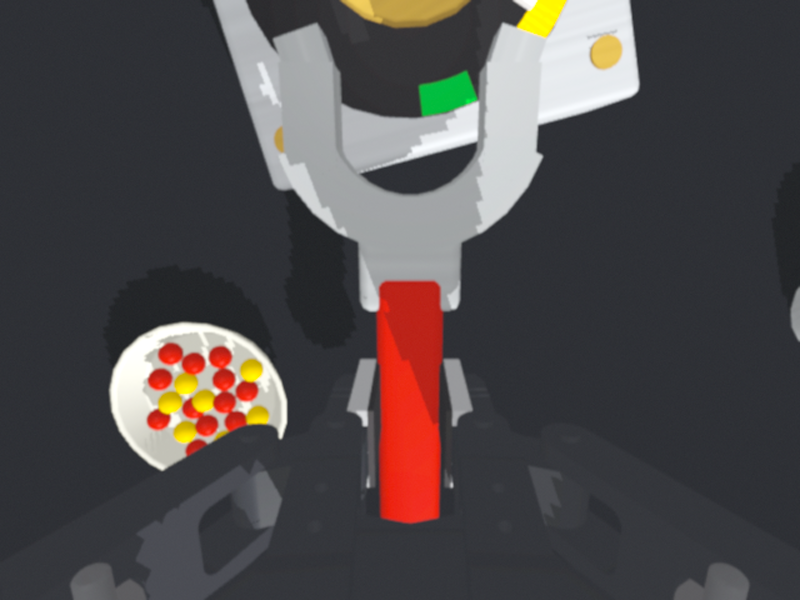

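The wrench sits straight in the grip with its jaw centreline near u=410, and the flange is centred about u=407. Throat is at (410,193). I'll compute the x offset, insert, and check force.

Run:
```python
from h import *
im=dict(np.load('w5.npz')); a=np.radians(-101.2); h=np.array([np.cos(a),np.sin(a),0]); n=np.array([-h[1],h[0],0])
p=np.array(r.current_tool_pos())
w=world(im,410/1.25,193/1.25,.087)-p; off=-(w@h)+.024; print('origin ahead of TCP',off,'lat',w@n, [ (world(im,u/1.25,120/1.25,.087)-p)@n for u in(341,480)])
off=np.clip(off,.08,.09); c=np.array([0.5325,0.0290,.099]); f0=np.array(r.current_contact_force())
for d in (.03,.015,.007,0):
    r.move_linear(c+h*(off+d),vel=.06); f=np.array(r.current_contact_force())-f0
    print(d,'along h',(f@h).round(1),'lat',(f@n).round(1),f[2].round(1))
    if np.linalg.norm(f)>15: break
print(r.current_t()); wsnap('w6')
```

```text
origin ahead of TCP 0.08640681267903311 lat 0.001402797113663149 [np.float64(-0.016879844351976564), np.float64(0.019941751638198328)]
0.03 along h 1.2 lat -0.8 -1.5
0.015 along h -0.1 lat -1.7 -1.6
0.007 along h 1.8 lat -0.7 -1.9
0 along h 0.5 lat -1.2 -0.6
25.45
```

```bash
cat >> h.py <<'E'
C=np.array([0.5325,0.0290,.099]); OFF=.0864
def arc(a0,a1,n):
    for d in np.linspace(a0,a1,n+1)[1:]:
        a=np.radians(-101.2-d); h=np.array([np.cos(a),np.sin(a),0]); m=np.array([-h[1],h[0],0])
        r.move_linear(C+h*OFF,down(np.radians(-11.2-d)),vel=.05)
        f=np.array(r.current_contact_force()); print(d,'h %.1f lat %.1f z %.1f'%(f@h,f@m,f[2]),'Mz %.2f'%r.current_torque()[2],end=' | ')
    print(r.current_t())
E
python3 - <<'E'
from h import *
arc(0,40,10); im=wsnap('w7')
# unwrap around the nut axis at pointer height
c=[.5325,.029]
T=im['camera_from_world']
for rad in (.034,.038,.042,.05):
    s=''
    for ang in range(-140,10,4):
        a=np.radians(ang); z=.0645 if rad<.046 else .051
        p=T@[c[0]+rad*np.cos(a),c[1]+rad*np.sin(a),z,1]; u=int(im['fx']*p[0]/p[2]+im['cx']);v=int(im['fy']*p[1]/p[2]+im['cy'])
        if not(0<=u<640 and 0<=v<480): s+='.'; continue
        R_,G,B=map(int,im['pixels'][v,u]); s+='g' if G>R_+60 else 'y' if R_>B+80 else 'W' if min(R_,G,B)>190 else 'b' if max(R_,G,B)<80 else '-'
    print(rad,s)
E
```

```text
4.0 h 0.5 lat 0.5 z -3.6 Mz 0.03 | 8.0 h 0.1 lat 0.4 z -5.0 Mz 0.04 | 12.0 h 0.2 lat -0.4 z -5.4 Mz 0.12 | 16.0 h 0.9 lat -2.2 z -4.2 Mz 0.25 | 20.0 h 3.1 lat -3.3 z -3.7 Mz 0.28 | 24.0 h 1.9 lat -2.7 z -4.6 Mz 0.24 | 28.0 h 1.2 lat -3.5 z -4.7 Mz 0.32 | 32.0 h 1.2 lat -2.8 z -4.6 Mz 0.26 | 36.0 h 2.5 lat -2.0 z -5.4 Mz 0.24 | 40.0 h 2.0 lat -2.4 z -3.6 Mz 0.30 | 28.1667
0.034 WWWWWWWWWWWWWWWWWWWWWWWWWWWWWWWW-bbbbb
0.038 WWWWWWWWWWWWWWWWWWWWWWWWWWWWWWWW-bbb..
0.042 WWWWWWWWWWWWWWWWWWWWWW-yyyy-WWWbbbb...
0.05 WWWWWWbbbbbbgggggbbbbbbyyyyybbbbbb....
```

Contact began about 14° in, as the geometry predicts, so I'll continue to 58.5° in total.

Run:
```python
from h import *
arc(40,58.5,5); r.sleep(.2); print(r.current_contact_force())
# relieve slack by 7 deg then withdraw along the handle
arc(58.5,50,2)
a=np.radians(-101.2-50); h=np.array([np.cos(a),np.sin(a),0])
r.move_linear(C+h*(OFF+.06),vel=.06); print(np.round(r.current_contact_force(),1))
p=np.array(r.current_tool_pos()); r.move_linear(p+[0,0,.05],vel=.12)
print(p,r.current_t()); im=snap('top'); save(im,'t3.png',(200,150,420,300),3.6)
w=wsnap('w8')
```

```text
43.7 h 1.9 lat -2.6 z -4.6 Mz 0.29 | 47.4 h 2.9 lat -2.1 z -4.1 Mz 0.28 | 51.1 h 3.0 lat -1.9 z -4.1 Mz 0.30 | 54.8 h 3.3 lat -2.7 z -5.2 Mz 0.26 | 58.5 h 2.9 lat -1.2 z -4.7 Mz 0.19 | 29.5083
[-3.08770728  1.34014158 -4.92558028]
54.25 h -1.9 lat -3.9 z -4.6 Mz 0.32 | 50.0 h -1.8 lat -2.0 z -4.1 Mz 0.21 | 30.2583
[ 0.6  0.5 -4.7]
[ 0.4045257  -0.04147598  0.09905707] 31.975
```

View pics/w8.png

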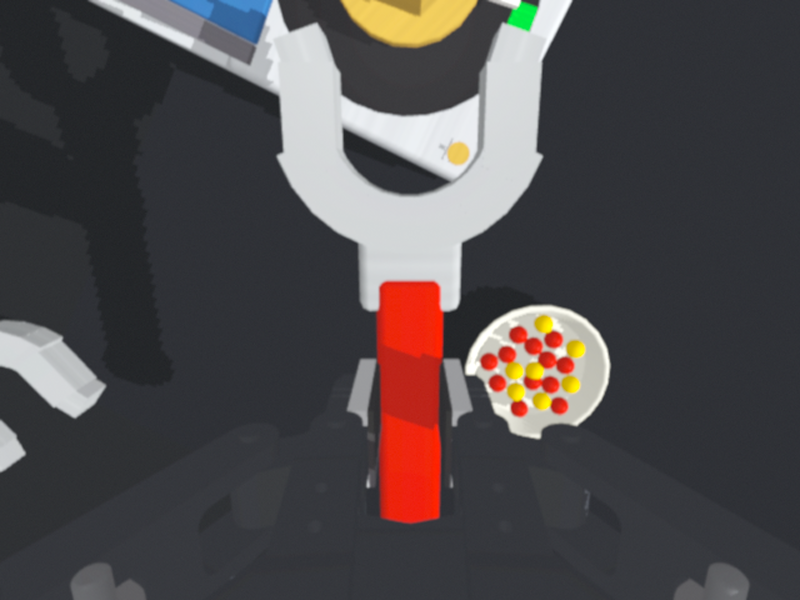

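The wrench is off and still held straight. The pointer is near the green band at the top edge, so I'll check it numerically from the earlier viewpoint, which shows the dial.

Run:
```python
from h import *
p=np.array(r.current_tool_pos()); r.move_linear([p[0],p[1]-.03,.2],vel=.15)
r.move_to([0.60,-0.162,0.26],down(np.radians(72.9))); im=wsnap('w9'); print(r.current_t(),r.current_q())
T=im['camera_from_world']; c=[.533,.029]
for rad in (.034,.037,.040,.043,.047,.050,.053):
    s=''
    for ang in range(-120,-20,2):
        a=np.radians(ang); z=.0645 if rad<.046 else .051
        q=T@[c[0]+rad*np.cos(a),c[1]+rad*np.sin(a),z,1]; u=int(im['fx']*q[0]/q[2]+im['cx']);v=int(im['fy']*q[1]/q[2]+im['cy'])
        if not(0<=u<640 and 0<=v<480): s+='.'; continue
        R_,G,B=map(int,im['pixels'][v,u]); s+='g' if G>R_+60 else 'y' if R_>B+80 else 'W' if min(R_,G,B)>150 else 'b' if max(R_,G,B)<80 else '-'
    print(rad,s)
```

```text
34.7167 [-3.38392990e-01  4.74885809e-01  1.44846042e+00  6.74582514e-06
  1.21863521e+00 -1.61036449e+00]
0.034 bbbbbbbbbbbbbbbbb-WWWWWWWWWbbbbbbbbbbbbbbbbbbbbbbb
0.037 bbbbbbbbbbbbbbbbbbWWWWWWWWWbbbbbbbbbbbbbbbbbbbbbbb
0.04 bbbbbbbbbbbbbbbbbbWWWWWWWWbbbbbbbbbbbbbbbbbbbbbbbb
0.043 bbbbbbbbbbbbbbbbbb-WWWWWWWbbbbbbbbbbbbbbbbbbbbbbbb
0.047 bbbbbbbbbbbbggggggggggggbbbbbbbbbbb-yyyyyyyyyyybbb
0.05 bbbbbbbbbbbbggggggggggggbbbbbbbbbbbyyyyyyyyyyyybbb
0.053 b-b-bbbbbbbbggggggggggggbbbbbbbbbbbyyyyyyyyyyyybbb
```

```bash
cat > ptr.py <<'E'
from h import *
def ptr(f):
    im=dict(np.load(f)); T=im['camera_from_world']; c=[.533,.029]; 
    def prof(rad,z,test):
        o=[]
        for ang in np.arange(-120,30,.5):
            a=np.radians(ang); q=T@[c[0]+rad*np.cos(a),c[1]+rad*np.sin(a),z,1]; u=im['fx']*q[0]/q[2]+im['cx'];v=im['fy']*q[1]/q[2]+im['cy']
            if 0<=u<640 and 0<=v<480 and test(*map(int,im['pixels'][int(round(v)),int(round(u))])): o.append(ang)
        return np.mean(o).round(1) if o else None
    W=lambda R_,G,B:min(R_,G,B)>150
    print(f,'ptr',[prof(x,.0645,W) for x in(.036,.039,.042,.044)],'grn',[prof(x,.051,lambda R_,G,B:G>R_+60) for x in(.048,.052)],'yel',[prof(x,.051,lambda R_,G,B:R_>B+80 and G>100) for x in(.048,.052)])
E
python3 -c "
from ptr import *
for f in ('w2.npz','w3.npz','w4.npz','w9.npz'): ptr(f)"
```

```text
w2.npz ptr [np.float64(8.2), None, None, None] grn [np.float64(-85.2), np.float64(-85.5)] yel [np.float64(-39.5), np.float64(-39.8)]
w3.npz ptr [np.float64(-39.8), np.float64(-39.8), np.float64(-39.5), np.float64(-40.0)] grn [np.float64(-85.2), np.float64(-85.2)] yel [np.float64(-37.9), np.float64(-39.8)]
w4.npz ptr [np.float64(-40.8), np.float64(-40.5), np.float64(-40.5), np.float64(-40.0)] grn [np.float64(-85.5), np.float64(-85.2)] yel [np.float64(-39.5), np.float64(-39.2)]
w9.npz ptr [np.float64(-77.0), np.float64(-77.2), np.float64(-77.2), np.float64(-77.2)] grn [np.float64(-86.0), np.float64(-85.2)] yel [np.float64(-39.2), np.float64(-39.5)]
```

The pointer is at v≈1.94, only just inside green. I'll re-engage and tighten about 7.5° more.

Run:
```python
from h import *
d=37; a=np.radians(-101.2-d); h=np.array([np.cos(a),np.sin(a),0]); n=np.array([-h[1],h[0],0]); q=down(np.radians(-11.2-d))
p=C+h*(OFF+.06); r.move_to(p+[0,0,.08],q); r.move_linear(p,vel=.12); f0=np.array(r.current_contact_force())
for k in (.03,.015,.007,0):
    r.move_linear(C+h*(OFF+k),vel=.06); f=np.array(r.current_contact_force())-f0
    print(k,f.round(1))
    if np.linalg.norm(f)>15: raise SystemExit('jam')
arc(37,66,6); r.sleep(.1)
arc(66,52,2); a=np.radians(-101.2-52); h=np.array([np.cos(a),np.sin(a),0])
r.move_linear(C+h*(OFF+.06),vel=.08); p=np.array(r.current_tool_pos()); r.move_linear([p[0],p[1]-.03,.2],vel=.15)
r.move_to([0.60,-0.162,0.26],down(np.radians(72.9))); wsnap('w10'); print(r.current_t())
from ptr import ptr; ptr('w10.npz')
```

```text
0.03 [ 0.  -0.9 -1.6]
0.015 [-0.8 -0.6 -1. ]
0.007 [-0.  -1.  -0.2]
0 [-0.7 -1.3 -1.3]
41.833333333333336 h -0.2 lat -0.3 z -4.7 Mz -0.03 | 46.666666666666664 h -0.3 lat 0.5 z -5.0 Mz 0.02 | 51.5 h 1.5 lat -1.4 z -5.4 Mz 0.17 | 56.33333333333333 h 3.3 lat -2.2 z -4.4 Mz 0.21 | 61.166666666666664 h 1.6 lat -2.4 z -4.9 Mz 0.21 | 66.0 h 2.4 lat -1.1 z -4.0 Mz 0.26 | 40.7667
59.0 h -2.3 lat -2.8 z -4.1 Mz 0.33 | 52.0 h -0.3 lat 0.0 z -6.2 Mz 0.04 | 41.5833
45.4667
w10.npz ptr [np.float64(-84.8), np.float64(-85.2), np.float64(-85.2), np.float64(-85.0)] grn [np.float64(-85.8), np.float64(-85.2)] yel [np.float64(-39.2), np.float64(-39.5)]
```

Pointer is in mid-green. Now I'll lay the wrench back on its clear spot.

Run:
```python
from h import *
g=np.array([0.6392,-0.175,0]); r.move_linear(g+[0,0,.1],vel=.2); f0=np.array(r.current_contact_force()); 
r.move_linear(g+[0,0,.031],vel=.08)
for z in (.029,.0275,.026,.025):
    r.move_linear(g+[0,0,z],vel=.03); f=np.array(r.current_contact_force())-f0; print(z,f.round(1))
    if f[2]>4: break
r.set_gripper(0.45); r.sleep(.3); r.move_linear(g+[0,0,.12],vel=.1); r.move_linear([0.60,-0.162,0.26],vel=.25)
im=wsnap('w11'); print(r.current_t(),r.current_opening())
from ptr import ptr; ptr('w11.npz')
d=im['depth']
for nm,u,v in [('tipa',371,195),('tipb',445,195),('throat',408,245),('h1',407,290),('h2',407,390)]: print(nm,world(im,u/1.25,v/1.25).round(4))
```

```text
0.029 [-0.3 -0.1 -0.4]
0.0275 [-0.9  0.4 -0.9]
0.026 [-4.9  2.7 10.4]
50.7167 0.4487038596202768
w11.npz ptr [np.float64(-85.0), np.float64(-85.5), np.float64(-85.5), np.float64(-85.0)] grn [np.float64(-85.2), np.float64(-85.2)] yel [np.float64(-39.0), np.float64(-39.2)]
tipa [ 0.5435 -0.1747  0.0142]
tipb [ 0.5599 -0.1212  0.0151]
throat [ 0.5881 -0.1592  0.014 ]
h1 [ 0.6223 -0.1706  0.0142]
h2 [ 0.7058 -0.1964  0.0141]
```

View pics/w11.png

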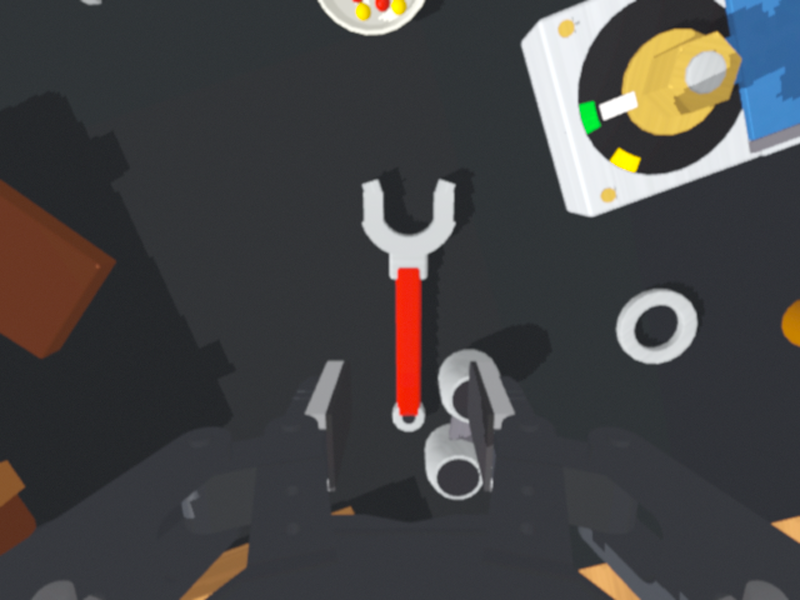

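The wrench lies flat at (408,300), the pointer (618,106) is on the green band (590,117), and the goggles, ring and dish are where they were.

```bash
python3 -c "
from h import *
print(r.hand_in(),r.current_t())"
```

```text
the job is handed in; nothing more can be done
the job is handed in; nothing more can be done
```

I handed the job in after about 51 s, result not shown: the cover is home, the nut was hand-turned to yellow and then wrench-tightened to mid-green (in two engagements), and the wrench lies flat and clear of the box.

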